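# Slide a loaded tray into the spray station and give it a pump of disinfectant

## Robot

A 7-joint arm with a two-finger parallel gripper is mounted at the origin on the work surface; the furniture and walls round the work are solid. World frame = base frame: x ahead of the robot, y to its left, z up, the work surface at z = 0. Lengths are in m, angles in rad, forces in N, time in s.
With the tool pointing down it reaches from about 0.425 to 0.875 m from the base axis. Payload 9.9 kg.
Tool frame: the origin (TCP) lies between the finger pads; the fingertips stand 14 mm ahead of it and the grasp point (between the pads) lies 5 mm behind it; z points along the fingers, y is the line along which they close (so a half turn about z gives the same grasp; the last joint's range is limited). The gripper opens to 85 mm and grips with 20 to 120 N. Pads are 22 mm wide; open, the fingers measure 114 mm over their backs; the gripper's body (76 mm by 85 mm) begins 54 mm behind the grasp point. The pads swing forward as they close: fully open they stand 13 mm farther back than shut.
Start: joints at [-1.422, 0.576, 0.025, 1.437, -0.015, 1.129, -0.057], TCP at [0.156, 0.657, 0.245] pointing down, gripper open.
Joint ranges: [-2.76, 2.76], [-0.34, 2.15], [-1.52, 1.57], [0.19, 2.46], [-1.09, 4.23], [0.17, 1.99], [-2.82, 2.82]. Speed limits (rad/s): [2.22, 2.22, 3.01, 3.01, 3.14, 3.14, 3.14].

## Interface

Orientations are given as a 3x3 rotation matrix whose columns are the frame's x, y, z axes.
In Python, from station import arm gives the robot as it stands. The module is installed in compiled form; this text tells all that it offers.
- The arm moves only by the shell command python3 -m inch 'ROWS' [FORCE]. ROWS is a JSON object of lists of equal length, an entry for each row: "dp": the shift along the tool's x, y, z as a fraction of full scale, a list of three; "yaw": the turn about the tool's z as a fraction of full scale; "claw": the finger opening in mm, from 0 to 85.4. In form: {"dp": [[dx, dy, dz], ...], "yaw": [yaw, ...], "claw": [claw, ...]}. A call has 1 to 5 rows; each row shifts and turns the commanded pose from where the row before left it, along the tool's axes as they then stand; what a row does not reach is not made up. Full scale, the value 1, is 0.03 m for a shift and 5 degrees for a turn. A row lasts 1/10 s, in which the tool goes at most 50 mm and 8.59 degrees, less where a joint would pass 70% of its speed; a pose out of reach is approached as far as the arm can. A call with a number of a shift or a turn outside -1 to 1 is refused whole. A call with a gripper value outside its range is refused whole. The fingers move at their own pace and stop on an object; FORCE is the grip in N (left out, the last holds). Time passes only in rows, so rows that do not move let the fingers close. It gives the time, the measured TCP pose, the force, the opening and the grip force at its end, in the units of the state.
- arm.get_state(): the state, without advancing time (a new reading comes with each control period).
- arm.capture(name): name is "side" or "top" or "wrist"; returns a dict with "img" (384x512x3 uint8, red, green, blue), "mtx" (3x3 intrinsics, pixels), "rvec" (rotation vector, rad) and "tvec" (3), from world to camera coordinates, as OpenCV has them. Camera axes: x right, y down, z forward; pixel columns grow to the right and rows downward; lengths in m; the calibration is good to about 2 mm. The wrist camera is an equidistant fisheye: a pixel r from the principal point sees the ray r / f radians off the axis. A picture is of the moment at which its call begins. There is no depth.
- arm.finish_job(): hands the job in; it is judged then, once.
The state is a dict: "time": time; "joints": joint angles; "qd": joint speeds; "joint_torque": joint torques, N m; "eef_pos": TCP position; "orientation": TCP orientation; "contact_force": force on the tool from outside, world axes, zero at the start; "moment": the same for the moment, N m; "width": finger opening in m; "grip_force": force on a finger pad.
Only numpy, scipy, OpenCV 4.12 (cv2) and the standard library are available. Lean on these libraries where they do the work, as an engineer would, in place of code of your own. Each camera call takes 0.05 s, during which the arm holds its last target. There are 200 camera calls.

## Task

Slide the steel tray, with the closed culture dish riding on it, all the way into the bay of the spray station until it meets the back stop. Only then press the pump cap of the station's bottle right down and let it spring back up, leaving the tray fully home with its dish. Keep the tray level and do not shift the big wash bottle or the specimen jar standing beside the work.

Things in the scene. Friction and masses are not known exactly. Their poses are not given: they have to be found in the camera images.
- tray: Shallow steel tray, 110 mm wide (its x) by 124 mm long (its y), rim 12 mm high, lying on the desk, about 0.4 kg, with an upright fin handle beyond its +y end. Origin: centre of the underside; z up. Its -y end goes into the bay first.
- tray_handle (a point): Grip point in the tray's fin handle, 94 mm from the tray centre along tray +y and 34 mm above the tray's underside. The fin is 14 mm thick (tray x), 46 mm long (tray y, 64 to 110 mm from the tray centre) and its top is 48 mm above the underside; grip it from above across its thickness.
- dish: Closed round culture dish, 92 mm diameter, 14 mm high, lying loose on the tray floor (4 mm above the tray's underside) inside the rim. Origin: centre of its underside.
- station: Aluminium spray station fixed to the desk: a tray bay at its origin (desk level, x and y as bay) with an upright white pump bottle (72 mm diameter) fixed on the far side of the bay, its axis 110 mm from the bay centre along station +x. The cap's spout reaches back over the bay, about 180 mm up.
- bay (a point): Where the tray's origin lies when home, at desk level; axes as the tray's when home. The tray slides in along -y on the desk between rails 114 mm apart (y -62 to 42 mm, 28 mm high; lips 22 to 26 mm above the desk overhang its rim by 5 mm a side, so it cannot be lowered in). A mouth flares outward from y 42 to 61 mm. The stop's face is at y -62 mm.
- pump_top (a point): Centre of the flat top of the bottle's round pump cap, 44 mm diameter, 198 mm above the desk when up. It is pressed straight down; a spout 4.5 mm in radius leaves it toward station -x, with its top 5 mm below the cap's top, out to 80 mm.
- pump (a joint): How far the sprung pump cap is pressed down: 0 up at rest, 0.014 m fully down. The spring takes about 3 N to start and 10 N fully down, and returns the cap.
- wash_bottle: Bystander, not needed: white bottle with brown screw cap (no pump), 84 mm diameter, 180 mm high. Origin: centre of its underside.
- specimen_jar: Bystander, not needed: clear jar with a screw lid, 63 mm diameter, 66 mm high. Origin: centre of its underside.

How it is judged:
By the outcome, as a careful person would: the job done as asked, in the order asked, and still so for the second after the job is handed in, with the robot touching nothing.
It also fails if it takes over 45 s, if anything falls off the work surface, if the arm or the gripper's body presses on something with over 40 N, if the wrist force passes 120 N, or if a joint passes its speed limit or range.

## Working session

There is one attempt and no reset: what is moved stays moved. The work goes in short steps, Python scripts to look and compute and a shell command to move; the robot and the scene stay as the last step left them, time stands still between calls to the robot, and variables do not carry over. Pictures are saved under pics/ and viewed, at most 10 in all, crops included, and the job is handed in when it is done.

```bash
mkdir -p pics; python3 - <<'E'
from station import arm
import cv2,numpy as np
s=arm.get_state();print(s['time'],s['eef_pos'],np.round(s['orientation'],3).tolist(),s['width'])
for n in('side','top'):
    c=arm.capture(n);cv2.imwrite(f'pics/{n}0.png',c['img'][...,::-1]);np.savez(f'{n}0.npz',**c)
    R=cv2.Rodrigues(c['rvec'])[0];print(n,c['mtx'].tolist(),(-R.T@c['tvec'].ravel()),R[2])
E
```

```text
0.0 [0.15561466 0.65636698 0.24443914] [[-0.973, 0.231, -0.0], [0.231, 0.973, -0.002], [-0.0, -0.002, -1.0]] 0.08519983919128135
side [[404.0234523503546, 0.0, 256.55503715805105], [0.0, 404.0234523503546, 192.65357573802285], [0.0, 0.0, 1.0]] [0.43341202 0.96338994 0.69323363] [ 0.02317102 -0.87543847 -0.48277384]
top [[492.7550362458561, 0.0, 254.48838576740442], [0.0, 492.7550362458561, 194.82009020944588], [0.0, 0.0, 1.0]] [0.27771932 0.00367195 1.50017942] [ 0.14683123  0.00413876 -0.9891529 ]
```

View pics/top0.png

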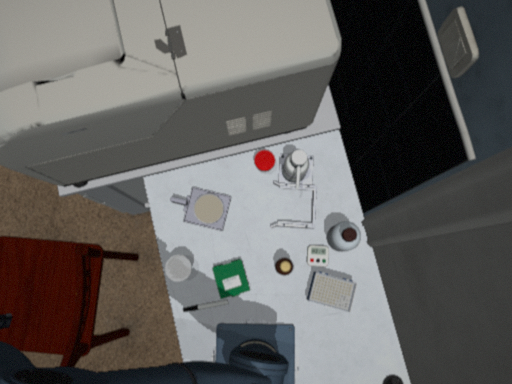

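View pics/side0.png

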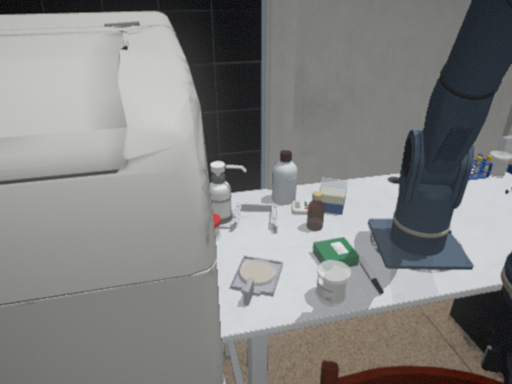

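```bash
cat > h.py <<'E'
import numpy as np,cv2
def load(n): return dict(np.load(n+'.npz'))
def ray(c,uv):
    R=cv2.Rodrigues(c['rvec'])[0];C=-R.T@c['tvec'].ravel()
    d=np.c_[(np.atleast_2d(uv)-c['mtx'][:2,2])/c['mtx'][0,0],np.ones(len(np.atleast_2d(uv)))]@R
    return C,d
def onz(c,uv,z):
    C,d=ray(c,uv);return (C+d*((z-C[2])/d[:,2])[:,None])[:,:2]
def proj(c,P): return cv2.projectPoints(np.float64(P).reshape(-1,1,3),c['rvec'],c['tvec'],c['mtx'],None)[0][:,0]
E
python3 - <<'E'
from h import *
c=load('top0');im=c['img'][...,::-1]
cv2.imwrite('pics/topc.png',cv2.resize(im[140:260,160:370],None,fx=3.8,fy=3.8,interpolation=cv2.INTER_CUBIC))
E
```

```text
(no output)
```

View pics/topc.png

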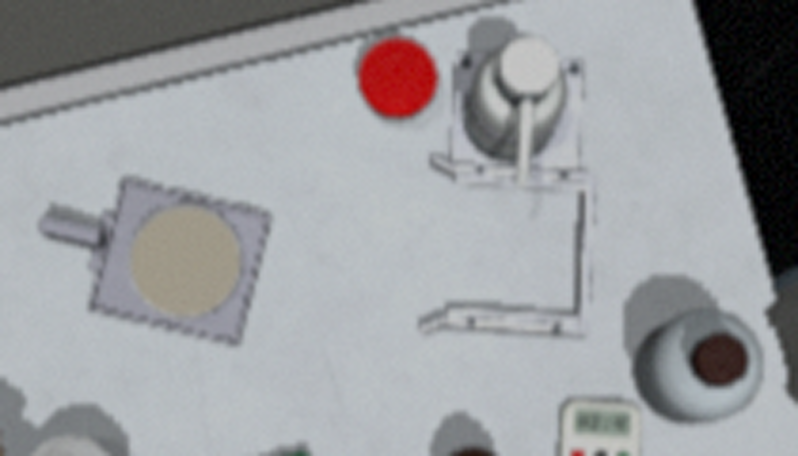

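```bash
python3 - <<'E'
from h import *
c=load('top0')
f=lambda uv:np.array(uv)/3.8+[160,140]-.5+.5/3.8
hsv=cv2.cvtColor(c['img'],cv2.COLOR_RGB2HSV);L=c['img'].astype(int)
print([L[int(v),int(u)].tolist() for u,v in f([(140,200),(185,260),(70,225),(300,300),(523,130),(529,66),(500,180)])])
t=onz(c,f([(123,178),(271,212),(240,344),(91,310)]),.012);print('tray',t.round(4).tolist(),t.mean(0));
e=((t[0]-t[1])+(t[3]-t[2]));print('yaxis deg',np.degrees(np.arctan2(e[1],e[0])),np.linalg.norm(t-np.roll(t,1,0),axis=1))
d=(L[...,0]-L[...,2]>10)
d[:160]=0;d[240:]=0;d[:,:180]=0;d[:,235:]=0
ys,xs=np.nonzero(d);print('dish',len(xs),onz(c,[[xs.mean(),ys.mean()]],.018))
hd=onz(c,f([(45,222),(52,205),(108,223),(100,246)]),.048);print('fin',hd.round(4).tolist())
st=dict(farinner=[(455,184),(580,184)],nearinner=[(452,305),(575,313)],nearouter=[(440,330),(582,335)],back=[(583,192),(577,312)])
for k,v in st.items():
    p=onz(c,f(v),.028);print(k,p.round(4).tolist(),np.degrees(np.arctan2(*(p[1]-p[0])[::-1])))
print('cap',onz(c,f([(529,66)]),.198),'spout end',onz(c,f([(523,182)]),.19))
E
```

```text
[[147, 148, 158], [155, 150, 135], [127, 128, 137], [183, 189, 192], [182, 185, 182], [195, 194, 194], [165, 169, 174]]
tray [[0.5209, 0.2017], [0.4954, 0.0817], [0.3889, 0.1036], [0.4138, 0.2232]] [0.4547667  0.15254572]
yaxis deg 78.1284842909745 [0.10922588 0.12261193 0.10873858 0.12211701]
dish 615 [[0.45338057 0.14858112]]
fin [[0.479, 0.2567], [0.4925, 0.2518], [0.4791, 0.2073], [0.4608, 0.2128]]
farinner [[0.5184, -0.0651], [0.5202, -0.1646]] -88.93503878732926
nearinner [[0.4216, -0.0638], [0.4171, -0.1608]] -92.66563512224504
nearouter [[0.4017, -0.0546], [0.3998, -0.1663]] -90.94875860704194
back [[0.5138, -0.167], [0.4179, -0.1624]] 177.25422688276825
cap [[ 0.57654182 -0.10876286]] spout end [[ 0.49420658 -0.10567222]]
```

```bash

for i in 1 2 3; do python3 -m inch '{"dp":[[-0.84,-0.68,0],[-0.84,-0.68,0],[-0.84,-0.68,0],[-0.84,-0.68,0],[-0.84,-0.68,0]],"yaw":[0,0,0,0,0],"claw":[85,85,85,85,85]}' >/dev/null; done
python3 -m inch '{"dp":[[-0.84,-0.68,0],[0,0,0],[0,0,0]],"yaw":[0,1,1],"claw":[85,85,85]}'
for i in 1 2 3; do python3 -m inch '{"dp":[[0,0,0],[0,0,0],[0,0,0],[0,0,0],[0,0,0]],"yaw":[1,1,1,1,1],"claw":[85,85,85,85,85]}'>/dev/null; done
python3 -m inch '{"dp":[[0,0,0],[0,0,0],[0,0,0]],"yaw":[0.7,0,0],"claw":[85,85,60]}'
python3 - <<'E'
from h import *
from station import arm
s=arm.get_state();print(s['time'],s['eef_pos'],np.round(s['orientation'],4).tolist(),s['joints'])
c=arm.capture('wrist');np.savez('w1.npz',**c);cv2.imwrite('pics/w1.png',cv2.resize(c['img'][...,::-1],None,fx=1.5,fy=1.5,interpolation=cv2.INTER_CUBIC))
R=cv2.Rodrigues(c['rvec'])[0];print(c['mtx'].tolist(),-R.T@c['tvec'].ravel(),R.tolist())
E
```

```text
time: 1.9
eef_pos: [0.4733, 0.2447, 0.245]
orientation: [[-0.916, 0.402, -0.0], [0.402, 0.916, -0.001], [0.0, -0.001, -1.0]]
contact_force: [-1.0, -0.5, -0.5]
width: 0.0849
grip_force: 0.0
time: 3.7
eef_pos: [0.4726, 0.2462, 0.2451]
orientation: [[0.203, 0.979, -0.0], [0.979, -0.203, -0.0], [-0.0, -0.0, -1.0]]
contact_force: [0.3, -1.5, -0.3]
width: 0.0729
grip_force: 0.0
3.7 [0.47256544 0.24622631 0.24510871] [[0.2031, 0.9792, -0.0003], [0.9792, -0.2031, -0.0003], [-0.0004, -0.0003, -1.0]] [-0.91747602  0.40337307  0.50347579  1.82453509 -0.23107891  0.97238017
 -0.52120911]
[[297.3186396354542, 0.0, 255.7747904479336], [0.0, 297.3186396354542, 192.32155348592892], [0.0, 0.0, 1.0]] [0.48736555 0.32179575 0.37461153] [[0.9788859536706419, -0.2044066464799255, -0.0004610652321006409], [-0.19488786944213327, -0.9339769256539227, 0.29950929983950936], [-0.06165231585774787, -0.29309559058586643, -0.9540932694073985]]
```

View pics/w1.png

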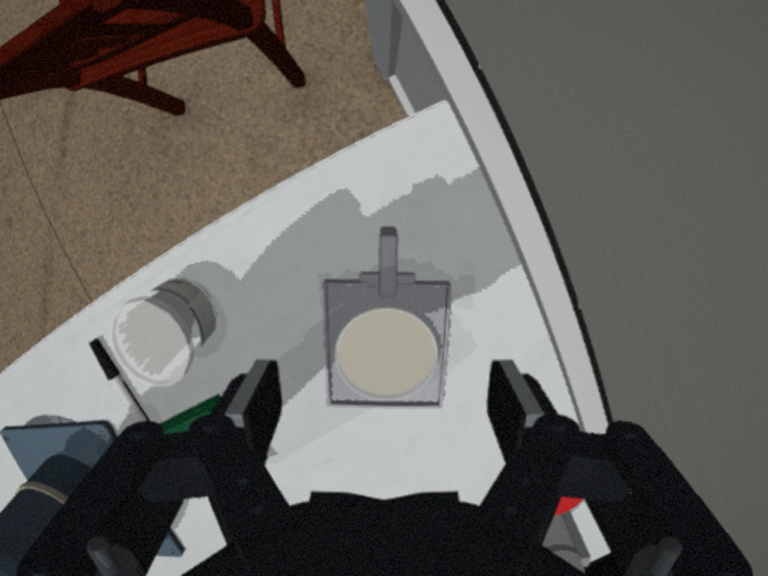

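```bash
cat >> h.py <<'E'
def fz(c,uv,z):
    K=c['mtx'];f=K[0,0]
    n=(np.atleast_2d(np.float64(uv))-K[:2,2]).reshape(-1,1,2)+K[:2,2]
    n=cv2.fisheye.undistortPoints(n,K,np.zeros(4))[:,0]
    R=cv2.Rodrigues(c['rvec'])[0];C=-R.T@c['tvec'].ravel();d=np.c_[n,np.ones(len(n))]@R
    return (C+d*((z-C[2])/d[:,2])[:,None])[:,:2]
E
python3 - <<'E'
from h import *
c=load('w1');g=lambda uv:(np.array(uv)+.5)/1.5-.5
t=fz(c,g([(325,281),(450,283),(442,406),(329,404)]),.012);m=t.mean(0);print(t.round(4).tolist(),m,np.linalg.norm(t-np.roll(t,1,0),axis=1))
e=t[0]+t[1]-t[2]-t[3];a=np.arctan2(e[1],e[0]);print(np.degrees(a),'handle',m+.094*np.array([np.cos(a),np.sin(a)]))
p=fz(c,g([(381,228),(396,228)]),.048).mean(0);print('fin end',p,'expect',m+.11*np.array([np.cos(a),np.sin(a)]))
E
```

```text
[[0.4162, 0.2274], [0.5203, 0.2039], [0.4944, 0.0836], [0.3889, 0.1081]] [0.45494301 0.15575439] [0.12244008 0.10675112 0.12300695 0.10823077]
77.48875414593518 handle [0.47530635 0.24752222]
fin end [0.47922327 0.26691448] expect [0.47877245 0.26314227]
```

```bash

python3 -m inch '{"dp":[[0.05,0.1,0.8],[0,0,1],[0,0,1],[0,0,1],[0,0,1]],"yaw":[0,0,0,0,0],"claw":[50,50,50,50,50]}' 
python3 -m inch '{"dp":[[0,0,0.9],[0,0,0.7],[0,0,0.5],[0,0,0.23],[0,0,0]],"yaw":[0,0,0,0,0],"claw":[50,50,50,50,50]}'
python3 -m inch '{"dp":[[0,0,0],[0,0,0],[0,0,0],[0,0,0],[0,0,0]],"yaw":[0,0,0,0,0],"claw":[0,0,0,0,0]}' 40
python3 -m inch '{"dp":[[0,0,0],[0,0,0],[0,0,0],[0,0,0],[0,0,0]],"yaw":[0,0,0,0,0],"claw":[0,0,0,0,0]}' 40
python3 - <<'E'
from h import *
from station import arm
c=arm.capture('wrist');np.savez('w2.npz',**c);cv2.imwrite('pics/w2.png',cv2.resize(c['img'][...,::-1],None,fx=1.5,fy=1.5,interpolation=cv2.INTER_CUBIC))
c=arm.capture('top');np.savez('top2.npz',**c)
E
```

```text
time: 4.25
eef_pos: [0.476, 0.2471, 0.1002]
orientation: [[0.204, 0.979, 0.0], [0.979, -0.204, 0.0], [0.0, 0.0, -1.0]]
contact_force: [0.6, 0.2, 0.2]
width: 0.0499
grip_force: 0.0
time: 4.75
eef_pos: [0.4757, 0.2468, 0.0308]
orientation: [[0.205, 0.979, -0.001], [0.979, -0.205, -0.001], [-0.001, -0.001, -1.0]]
contact_force: [-1.0, 1.3, 0.5]
width: 0.0495
grip_force: 0.0
time: 5.25
eef_pos: [0.4762, 0.2474, 0.0323]
orientation: [[0.205, 0.979, 0.001], [0.979, -0.205, 0.001], [0.001, 0.001, -1.0]]
contact_force: [-0.7, -0.1, 4.2]
width: 0.0135
grip_force: 38.8
time: 5.75
eef_pos: [0.4762, 0.2474, 0.0323]
orientation: [[0.205, 0.979, 0.001], [0.979, -0.205, 0.001], [0.001, 0.001, -1.0]]
contact_force: [-1.4, -0.3, 6.0]
width: 0.0134
grip_force: 38.8
```

View pics/w2.png

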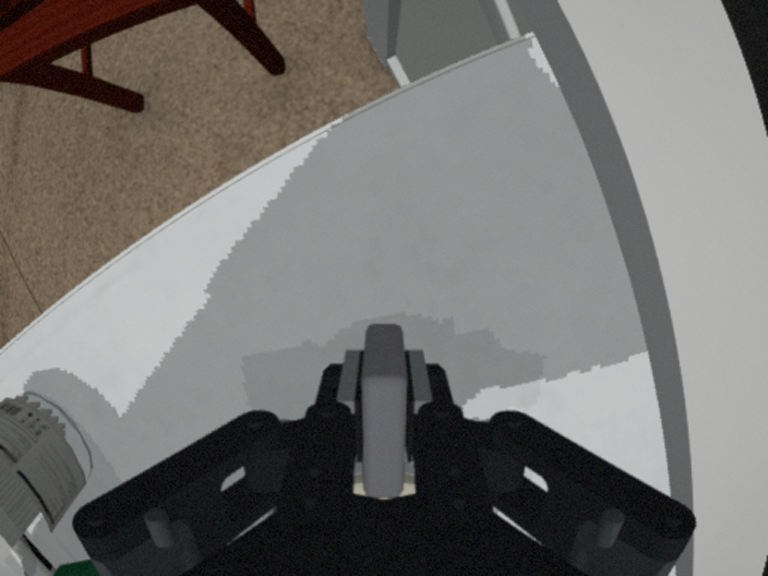

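```bash
python3 - <<'E'
from h import *
from station import arm
s=arm.get_state();print(s['eef_pos'])
c=load('top2');G=cv2.cvtColor(c['img'],cv2.COLOR_RGB2GRAY)
cv2.imwrite('pics/st.png',cv2.resize(c['img'][146:234,264:324,::-1],None,fx=6.5,fy=6.5,interpolation=cv2.INTER_CUBIC))
def sub(line,horiz):  # parabola subpixel of the dark minimum
    k=line.argmin();
    if 0<k<len(line)-1:
        a,b,d=map(float,line[k-1:k+2]);return k+(a-d)/(2*(a-2*b+d)+1e-9)
    return k
def ang(p):
    v=cv2.fitLine(np.float32(p),cv2.DIST_HUBER,0,.01,.01).ravel();return np.degrees(np.arctan2(v[1],v[0])),v[2:]
B=[(310.5-0+sub(G[r,309:318],0)-1.5,r) for r in range(194,220)];print('back',ang(onz(c,B,.028)))
N=[(u,216+sub(G[216:226,u],1)) for u in range(281,309)];print('near',ang(onz(c,N,.028)),np.round([n[1] for n in N],1))
F=[(u,184+sub(G[184:192,u],1)) for u in list(range(282,294))+list(range(301,311))];print('far',ang(onz(c,F,.028)),np.round([n[1] for n in F],1))
E
```

```text
[0.47622017 0.24740645 0.03231673]
back (np.float32(-1.5024195), array([ 0.46095282, -0.16334613], dtype=float32))
near (np.float32(85.95888), array([ 0.41936046, -0.11961618], dtype=float32)) [219.9 219.8 224.3 224.3 219.9 219.9 220.  220.1 220.1 220.2 220.4 220.8
 220.9 220.9 220.8 220.9 220.8 220.8 220.8 220.9 221.2 221.5 221.5 221.7
 221.8 225.  221.8 221.9]
far (np.float32(-83.43988), array([ 0.524378  , -0.11232768], dtype=float32)) [185.2 188.4 188.2 184.  184.  184.  188.2 188.3 188.2 188.3 184.  184.
 184.  189.1 189.3 189.3 184.  184.  185.2 185.4 185.2 184. ]
```

View pics/st.png

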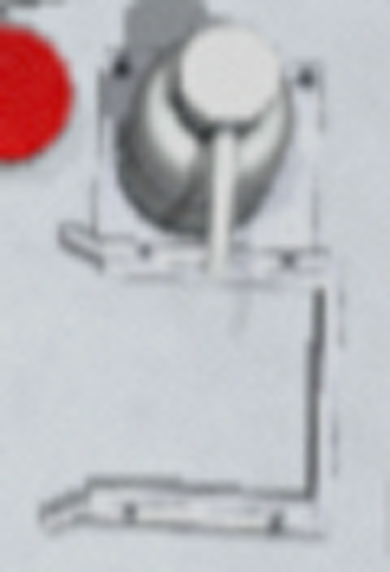

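```bash
python3 - <<'E'
from h import *
c=load('top2');f=lambda uv:(np.array(uv)+.5)/6.5+[264,146]-.5
def A(n,uv,z):
    p=onz(c,f(uv),z);d=p[0]-p[1];print(n,round(np.degrees(np.arctan2(d[1],d[0])),2),p.round(4).tolist())
A('farscrews',[(146,251),(289,260)],.028);A('nearscrews',[(131,511),(277,523)],.028)
A('scr L',[(146,251),(131,511)],.028);A('scr R',[(289,260),(277,523)],.028)
A('bolts',[(122,68),(306,77)],.004);A('nearin',[(88,482),(310,497)],.028);A('farin',[(105,272),(320,282)],.028);A('back',[(320,290),(310,497)],.026)
A('cap-spout',[(231,75),(218,268)],.195)
E
```

```text
farscrews 87.41 [[0.5306, -0.0851], [0.5276, -0.1518]]
nearscrews 86.36 [[0.409, -0.0794], [0.4047, -0.1466]]
scr L -2.71 [[0.5306, -0.0851], [0.409, -0.0794]]
scr R -2.41 [[0.5276, -0.1518], [0.4047, -0.1466]]
bolts 88.19 [[0.6232, -0.0743], [0.6204, -0.1622]]
nearin 87.19 [[0.422, -0.0594], [0.417, -0.1618]]
farin 88.37 [[0.5203, -0.0661], [0.5174, -0.1662]]
back -2.65 [[0.514, -0.1665], [0.4172, -0.162]]
cap-spout -3.45 [[0.5769, -0.1098], [0.4953, -0.1048]]
```

```bash

python3 -m inch '{"dp":[[-0.2,0,-0.05],[-0.4,0,0],[-0.4,0,0],[-0.4,0,0],[-0.4,0,0]],"yaw":[-0.37,-0.37,-0.37,-0.37,-0.37],"claw":[0,0,0,0,0]}'
python3 -m inch '{"dp":[[-0.4,0.1,0],[-0.4,0.1,0],[-0.4,0.1,0],[-0.4,0.1,0],[-0.4,0.02,0]],"yaw":[0,0,0,0,0],"claw":[0,0,0,0,0]}'
python3 -m inch '{"dp":[[-0.2,0,0],[0,0,0],[0,0,0]],"yaw":[0,0,0],"claw":[0,0,0]}'
python3 - <<'E'
from h import *
from station import arm
s=arm.get_state();o=s['orientation'];p=s['eef_pos'];print(s['time'],p,np.degrees(np.arctan2(o[1][0],o[0][0])))
c=arm.capture('top');np.savez('top3.npz',**c);cv2.imwrite('pics/t3.png',cv2.resize(c['img'][146:246,194:324,::-1],None,fx=6,fy=6,interpolation=cv2.INTER_CUBIC))
E
```

```text
time: 6.35
eef_pos: [0.4683, 0.1929, 0.033]
orientation: [[0.042, 0.999, -0.0], [0.999, -0.042, -0.0], [-0.0, -0.0, -1.0]]
contact_force: [-0.2, 0.8, -4.0]
width: 0.0137
grip_force: 39.0
time: 6.85
eef_pos: [0.4792, 0.132, 0.0329]
orientation: [[0.046, 0.999, 0.001], [0.999, -0.046, -0.0], [-0.0, 0.001, -1.0]]
contact_force: [0.1, 0.7, -3.2]
width: 0.0132
grip_force: 39.1
time: 7.15
eef_pos: [0.4782, 0.127, 0.0328]
orientation: [[0.045, 0.999, -0.0], [0.999, -0.045, -0.0], [-0.0, -0.0, -1.0]]
contact_force: [-0.3, -0.6, -3.8]
width: 0.0132
grip_force: 39.1
7.15 [0.47819061 0.12704928 0.03284718] 87.39653545422108
```

View pics/t3.png

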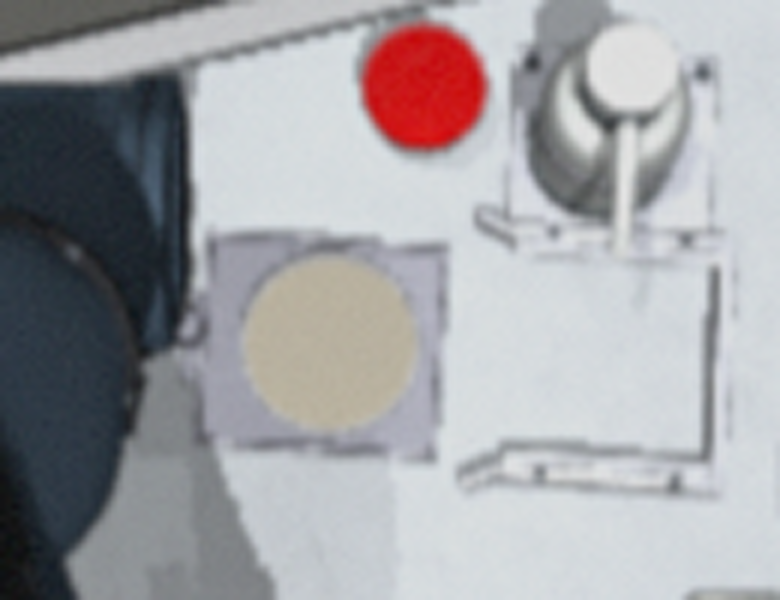

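```bash
python3 - <<'E'
from h import *
c=load('top3');f=lambda uv:(np.array(uv)+.5)/6+[194,146]-.5
t=onz(c,f([(208,234),(447,246),(436,459),(199,444)]),.012)
m=t.mean(0);e=t[0]+t[3]-t[1]-t[2];a=np.arctan2(e[1],e[0]);print(t.round(4).tolist(),m,np.degrees(a))
print('tray by tcp',np.array([.47819,.12705])-.094*np.array([.0454,.999]))
s=onz(c,f([(554,233),(541,473),(687,240),(675,482)]),.028);sm=s.mean(0);print(s.round(4).tolist(),sm)
x=np.array([np.cos(np.radians(-2.6)),np.sin(np.radians(-2.6))]);print('lateral tray vs bay (+x)',(m-sm)@x)
E
```

```text
[[0.5288, 0.0908], [0.5249, -0.0312], [0.4158, -0.0273], [0.4212, 0.0925]] [0.47268627 0.03121694] 87.79790776493556
tray by tcp [0.4739224 0.033144 ]
[[0.5299, -0.0848], [0.4083, -0.0794], [0.5275, -0.1519], [0.4051, -0.1463]] [ 0.46770957 -0.11559859]
lateral tray vs bay (+x) -0.0016884106371015345
```

```bash

python3 -m inch '{"dp":[[-0.3,0.035,0.02],[-0.3,0,0],[-0.3,0,0],[-0.3,0,0],[-0.3,0,0]],"yaw":[0,0,0,0,0],"claw":[0,0,0,0,0]}'
python3 -m inch '{"dp":[[-0.2,0,0],[-0.2,0,0],[-0.2,0,0],[-0.2,0,0],[-0.2,0,0]],"yaw":[0,0,0,0,0],"claw":[0,0,0,0,0]}'
```

```text
time: 7.7
eef_pos: [0.4773, 0.0811, 0.0323]
orientation: [[0.046, 0.999, 0.0], [0.999, -0.046, -0.0], [-0.0, 0.0, -1.0]]
contact_force: [-0.0, 2.6, -2.4]
width: 0.0135
grip_force: 39.4
time: 8.2
eef_pos: [0.476, 0.0518, 0.0323]
orientation: [[0.045, 0.999, 0.0], [0.999, -0.045, 0.0], [0.0, 0.0, -1.0]]
contact_force: [-0.7, 3.0, -1.4]
width: 0.0135
grip_force: 39.5
```

```bash

python3 -m inch '{"dp":[[-0.3,0,0],[-0.3,0,0],[-0.3,0,0],[-0.3,0,0],[-0.2,0,0]],"yaw":[0,0,0,0,0],"claw":[0,0,0,0,0]}'
python3 -m inch '{"dp":[[-0.15,0,0],[-0.15,0,0],[-0.1,0,0]],"yaw":[0,0,0],"claw":[0,0,0]}'
```

```text
time: 8.7
eef_pos: [0.474, 0.0089, 0.0323]
orientation: [[0.046, 0.999, -0.0], [0.999, -0.046, -0.0], [-0.0, -0.0, -1.0]]
contact_force: [0.7, 3.3, -0.9]
width: 0.0135
grip_force: 39.5
time: 9.0
eef_pos: [0.4735, -0.0021, 0.0323]
orientation: [[0.045, 0.999, -0.0], [0.999, -0.045, 0.0], [0.0, -0.0, -1.0]]
contact_force: [-0.2, 4.2, -1.3]
width: 0.0133
grip_force: 39.6
```

```bash

python3 -m inch '{"dp":[[-0.1,0,0],[-0.1,0,0],[-0.1,0,0]],"yaw":[0,0,0],"claw":[0,0,0]}'
python3 -m inch '{"dp":[[-0.05,0,0],[-0.05,0,0]],"yaw":[0,0],"claw":[0,0]}'
```

```text
time: 9.3
eef_pos: [0.4732, -0.0088, 0.0323]
orientation: [[0.043, 0.999, -0.0], [0.999, -0.043, 0.002], [0.002, -0.0, -1.0]]
contact_force: [0.5, 22.5, 3.7]
width: 0.0137
grip_force: 40.1
time: 9.5
eef_pos: [0.4733, -0.0088, 0.0324]
orientation: [[0.04, 0.999, -0.0], [0.999, -0.04, 0.005], [0.005, -0.001, -1.0]]
contact_force: [-0.4, 29.4, 5.2]
width: 0.0134
grip_force: 40.7
```

```bash

python3 -m inch '{"dp":[[-0.05,0,0],[0,0,0]],"yaw":[0,0],"claw":[0,0]}'
```

```text
time: 9.7
eef_pos: [0.4732, -0.0088, 0.0325]
orientation: [[0.038, 0.999, -0.001], [0.999, -0.038, 0.007], [0.007, -0.001, -1.0]]
contact_force: [0.1, 29.8, 4.8]
width: 0.0135
grip_force: 41.0
```

```bash

python3 -m inch '{"dp":[[0.09,0,0],[0.09,0,0]],"yaw":[0,0],"claw":[0,0]}'
python3 - <<'E'
from h import *
from station import arm
c=arm.capture('top');np.savez('top4.npz',**c);cv2.imwrite('pics/t4.png',cv2.resize(c['img'][146:246,234:334,::-1],None,fx=6,fy=6,interpolation=cv2.INTER_CUBIC))
E
```

```text
time: 9.9
eef_pos: [0.4733, -0.0086, 0.0324]
orientation: [[0.043, 0.999, 0.0], [0.999, -0.043, 0.001], [0.001, 0.0, -1.0]]
contact_force: [-0.1, -1.4, -3.1]
width: 0.0136
grip_force: 39.4
```

View pics/t4.png

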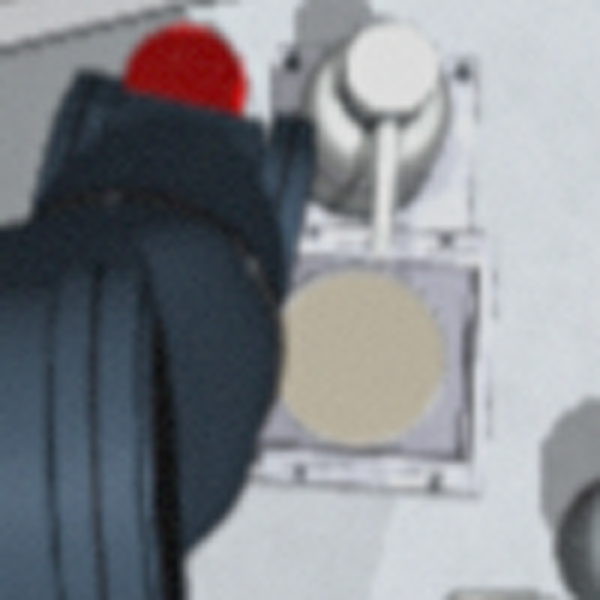

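```bash

python3 -m inch '{"dp":[[0,0,0.02],[0,0,0],[0,0,0],[0,0,0]],"yaw":[0,0,0,0],"claw":[35,35,35,35]}'
python3 -m inch '{"dp":[[0,0,-0.3],[0,0,-0.7],[0,0,-1],[0,0,-1],[0,0,-1]],"yaw":[0,0,0,0,0],"claw":[35,35,35,35,35]}'
python3 -m inch '{"dp":[[0,0,-1],[0,0,-1],[0,0,-1],[0,0,-0.4],[0,0,0]],"yaw":[0,0,0,0,0],"claw":[35,35,35,0,0]}'
python3 -m inch '{"dp":[[-0.63,0.72,0],[-0.63,0.72,0],[-0.63,0.72,0],[-0.63,0.72,0],[-0.63,0.72,0]],"yaw":[0,0,0,0,0],"claw":[0,0,0,0,0]}'
python3 -m inch '{"dp":[[0,0,0],[0,0,0],[0,0,0]],"yaw":[0,0,0],"claw":[0,0,0]}' 20
python3 - <<'E'
from h import *
from station import arm
c=arm.capture('top');np.savez('top5.npz',**c);a=c['img'][146:246,234:334,::-1]
d=arm.capture('side');np.savez('side5.npz',**d);b=d['img'][110:210,190:290,::-1]
cv2.imwrite('pics/t5.png',cv2.resize(np.hstack([a,b]),None,fx=4,fy=4,interpolation=cv2.INTER_CUBIC))
E
```

```text
time: 10.35
eef_pos: [0.4732, -0.0105, 0.0317]
orientation: [[0.046, 0.999, 0.0], [0.999, -0.046, -0.0], [-0.0, 0.0, -1.0]]
contact_force: [-0.1, -0.4, -0.9]
width: 0.035
grip_force: 0.0
time: 10.85
eef_pos: [0.4729, -0.0102, 0.1535]
orientation: [[0.046, 0.999, -0.0], [0.999, -0.046, -0.0], [-0.0, -0.0, -1.0]]
contact_force: [0.0, 0.2, -0.1]
width: 0.0352
grip_force: 0.0
time: 11.35
eef_pos: [0.4738, -0.0102, 0.2559]
orientation: [[0.045, 0.999, 0.004], [0.999, -0.045, 0.001], [0.001, 0.004, -1.0]]
contact_force: [0.3, 0.1, -0.6]
width: 0.0068
grip_force: 0.0
time: 11.85
eef_pos: [0.5769, -0.1101, 0.2526]
orientation: [[0.045, 0.999, -0.002], [0.999, -0.045, 0.0], [0.0, -0.002, -1.0]]
contact_force: [0.1, 1.0, -0.5]
width: -0.0001
grip_force: 0.0
time: 12.15
eef_pos: [0.5759, -0.1084, 0.2531]
orientation: [[0.045, 0.999, -0.002], [0.999, -0.045, 0.001], [0.001, -0.002, -1.0]]
contact_force: [0.2, -0.3, 0.5]
width: -0.0001
grip_force: 0.0
```

View pics/t5.png

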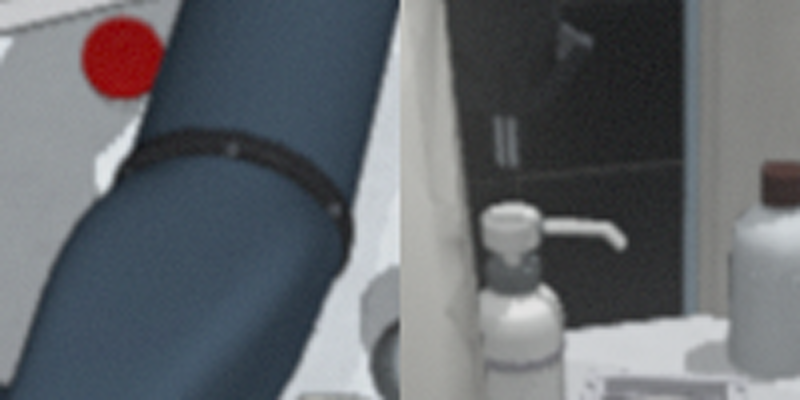

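```bash

python3 -m inch '{"dp":[[0.04,0.05,0.3],[0,0,0.5],[0,0,0.3],[0,0,0.1]],"yaw":[0,0,0,0],"claw":[0,0,0,0]}'
python3 -m inch '{"dp":[[0,0,0.1],[0,0,0.1],[0,0,0.1],[0,0,0]],"yaw":[0,0,0,0],"claw":[0,0,0,0]}'
```

```text
time: 12.65
eef_pos: [0.5777, -0.1075, 0.2164]
orientation: [[0.045, 0.999, -0.002], [0.999, -0.045, 0.0], [0.0, -0.002, -1.0]]
contact_force: [-0.3, 0.4, 0.6]
width: -0.0002
grip_force: 0.0
time: 13.05
eef_pos: [0.5786, -0.1082, 0.2089]
orientation: [[0.045, 0.999, 0.001], [0.999, -0.045, -0.0], [-0.0, 0.001, -1.0]]
contact_force: [-0.1, 0.2, 3.8]
width: -0.0003
grip_force: 2.1
```

```bash

python3 -m inch '{"dp":[[0,0,0.12],[0,0,0.12],[0,0,0.1],[0,0,0]],"yaw":[0,0,0,0],"claw":[0,0,0,0]}'
python3 -m inch '{"dp":[[0,0,0.06],[0,0,0.06],[0,0,0]],"yaw":[0,0,0],"claw":[0,0,0]}'
```

```text
time: 13.45
eef_pos: [0.5786, -0.1081, 0.1991]
orientation: [[0.045, 0.999, 0.001], [0.999, -0.045, 0.0], [0.0, 0.001, -1.0]]
contact_force: [-2.6, 0.7, 9.7]
width: -0.0003
grip_force: 4.5
time: 13.75
eef_pos: [0.5788, -0.1082, 0.1979]
orientation: [[0.045, 0.999, 0.003], [0.999, -0.045, 0.001], [0.001, 0.003, -1.0]]
contact_force: [-8.3, 3.3, 28.4]
width: 0.0005
grip_force: 14.3
```

```bash

python3 -m inch '{"dp":[[0,0,-0.15],[0,0,-0.3],[0,0,-0.5],[0,0,-0.8],[0,0,-1]],"yaw":[0,0,0,0,0],"claw":[0,0,0,0,0]}'
for i in 1 2; do python3 -m inch '{"dp":[[0.9,-0.5,-0.3],[0.9,-0.5,0],[0.9,-0.5,0],[0.9,-0.5,0],[0.9,-0.5,0]],"yaw":[0,0,0,0,0],"claw":[0,0,0,0,0]}'; done
python3 -m inch '{"dp":[[0.9,0,0],[0.9,0,0],[0.9,0,0],[0,0,0],[0,0,0]],"yaw":[0,0,0,0,0],"claw":[0,0,0,0,0]}'
python3 - <<'E'
from h import *
from station import arm
c=arm.capture('top');a=c['img'][146:246,224:374,::-1]
d=arm.capture('side');b=d['img'][140:240,190:340,::-1]
cv2.imwrite('pics/t6.png',cv2.resize(np.vstack([a,b]),None,fx=3,fy=3,interpolation=cv2.INTER_CUBIC))
E
```

```text
time: 14.25
eef_pos: [0.5778, -0.1079, 0.2775]
orientation: [[0.045, 0.999, -0.002], [0.999, -0.045, 0.0], [0.0, -0.002, -1.0]]
contact_force: [1.6, -0.2, 0.7]
width: 0.0002
grip_force: 0.0
time: 14.75
eef_pos: [0.5089, 0.0312, 0.2866]
orientation: [[0.045, 0.999, 0.0], [0.999, -0.045, 0.0], [0.0, 0.0, -1.0]]
contact_force: [0.3, 0.5, 1.2]
width: 0.0002
grip_force: 0.0
time: 15.25
eef_pos: [0.4401, 0.1694, 0.2956]
orientation: [[0.045, 0.999, 0.0], [0.999, -0.045, 0.0], [0.0, 0.0, -1.0]]
contact_force: [-0.0, 0.6, -0.1]
width: 0.0
grip_force: 0.0
time: 15.75
eef_pos: [0.4442, 0.2495, 0.2952]
orientation: [[0.044, 0.999, -0.0], [0.999, -0.044, -0.0], [-0.0, -0.0, -1.0]]
contact_force: [0.0, -0.3, 0.1]
width: -0.0001
grip_force: 0.0
```

View pics/t6.png

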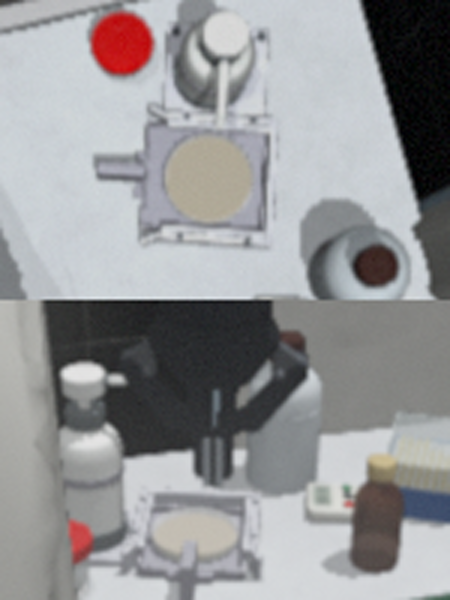

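```bash
python3 -c "
from station import arm
print(arm.finish_job())"
```

```text
the job is handed in; nothing more can be done
None
```

I slid the tray with its dish into the bay until it met the stop (about 30 N). I then pressed the pump cap down to its limit (about 28 N) and released it to spring back up. The last pictures show the tray still home with its dish and the wash bottle apparently unmoved; I made no separate check on the specimen jar, and handed the job in at about 16 s.

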